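# Stir the drying beads

## Robot

A 6-joint arm with a two-finger parallel gripper is mounted at the origin on the work surface. World frame = base frame: x ahead of the robot, y to its left, z up, the work surface at z = 0. Lengths are in m, angles in degrees, forces in N, time in s.
With the tool pointing down it reaches from about 0.25 to 0.725 m from the base axis. Payload 9.7 kg.
Tool frame: the origin (TCP) lies at the very end of the fingers, on their centre line; the grasp point (between the pads) lies 19 mm behind it; z points along the fingers, y is the line along which they close (so a half turn about z gives the same grasp; the last joint's range is limited). The gripper opens to 85 mm and grips with 20 to 120 N. Pads are 22 mm wide; open, the fingers measure 114 mm over their backs; the gripper's body (76 mm by 85 mm) begins 54 mm behind the grasp point. The pads swing forward as they close: fully open they stand 13 mm farther back than shut.
Start: joints at [65.145, 4.979, 10.078, 95.1, 0, 90], TCP at [0.231, 0.499, 0.231] pointing down, gripper open.
Joint ranges: [-179.16, 179.16], [-48.56, 103.87], [-65.8, 70.77], [-126.05, 130.52], [-82.76, 87.17], [-180, 180]. Speed limits (degrees/s): [127.2, 127.2, 147.25, 180, 180, 180].

## Interface

Orientations are given as [roll, pitch, yaw] about the fixed x, y, z axes, in that order (R = Rz(yaw) Ry(pitch) Rx(roll)).
In Python, from workcell import bot gives the robot as it stands.
- The arm moves only by the tool arm_command, never from a script. Its argument "series" is a list of rows, each a list of 4 numbers: the shift along the tool's x, y, z in m, then the turn about the tool's z in rad. A call has exactly 5 rows; each row is the pose to reach, as a shift and turn from the pose commanded when the call began, along the tool's axes at that moment; what a row does not reach only later rows make up. A row lasts 1/10 s, in which the tool goes at most 50 mm and 8.59 degrees, less where a joint would pass 70% of its speed; a pose out of reach is approached as far as the arm can. A call with a gripper value outside its range is refused whole. "hand" is the finger opening in m, from 0 to 0.0854, set as the call begins (left out, the last holds). The fingers move at their own pace and stop on an object; "grip_force" is the grip in N (left out, the last holds). Time passes only in rows, so rows that repeat a pose let the fingers close, or fill a call up. It gives the time, the measured TCP pose, the force, the opening and the grip force at its end, in the units of the state.
- bot.get_obs(): the state, without advancing time (a new reading comes with each control period).
- bot.camera(name): name is "scene" or "side" or "wrist"; returns a dict with "color" (384x512x3 uint8, blue, green, red), "camera_matrix" (3x3 intrinsics, pixels), "xyz" and "orientation" of the camera in the world; the wrist camera has in their place "T_tool_cam" (4x4, takes a point from camera to tool coordinates, whose origin is the TCP and whose axes are the flange's). Camera axes: x right, y up, looking along -z (the intrinsics and any distortion apply to the point x, -y, -z); pixel columns grow to the right and rows downward; lengths in m; the calibration is good to about 2 mm. A picture is of the moment at which its call begins: read the wrist's pose just before it. There is no depth.
- bot.job_done(): hands the job in; it is judged then, once.
Trained networks look in the newest picture that a camera, given by its name, has taken for a name from the list of things; names that differ only in an ending like _2 or _b are one class to them, and where a whole thing is asked for, a point or a joint stands for the part that bears it (a point fixed in the world has none). Each returns a list of dicts, best first, with "confidence" (0 to 1); they miss things now and then, are a little off and sometimes report something else, mostly with a low value. They report only what shows in the picture. A call takes as long as a camera call.
- bot.find_in(camera, target): "location" ([column, row] in pixels, amid what is visible of it).
- bot.mark_of(camera, target): "location" ([column, row] in pixels: a listed point, or the origin of a listed thing).
The state is a dict: "time": time; "q": joint angles; "qd": joint speeds; "joint_efforts": joint torques, N m; "ee_pos": TCP position; "tcp_rot": TCP orientation; "wrist_force": force on the tool from outside, world axes, zero at the start; "torque": the same for the moment, N m; "opening": finger opening in m; "grasp_force": force on a finger pad.
Only numpy, scipy, OpenCV 4.12 (cv2) and the standard library are available. Lean on these libraries where they do the work, as an engineer would, in place of code of your own. Each camera call takes 0.05 s, during which the arm holds its last target. There are 200 camera calls.

## Task

Pull the stirrer out of its slanted holder by the end that sticks out, lay it flat on the dark mat and let go; then take it again by its thick handle, lower the blade among the drying beads next to the dish's tab and from there stir two full wide turns clockwise (seen from above), ending at the tab, so that the beads are shifted about and at most one still lies where it started. Finally lay the stirrer flat on the mat again and let go. Keep every bead in the dish, never touch the beads with the fingers, and leave the other things on the bench where they are.

Things in the scene. Friction and masses are not known exactly. Their poses are not given: they have to be found in the camera images.
- stirrer: Stirrer 205 mm long. Origin on its axis at the handle's middle; +x to the blade, y across the blade. Square wooden handle 18 x 18 mm, x = -50 to 50 mm; steel neck 10 (y) x 8 mm, to x = 110; flat blade 28 mm wide, 4 mm thick, x = 110 to 155. Starts with the handle in the holder's sleeve, blade up. Lying flat it rests on the handle, axis 9 mm above the mat.
- blade_end (a point): Centre of the free end of the stirrer's blade (x = 155 mm on the stirrer).
- middle (a point): Point on the stirrer's axis at x = 50 mm, half-way along its whole length (where handle and neck meet).
- holder: Fixed holder: grey foot 120 x 80 x 12 mm with a black square sleeve, 22 mm inside, slanting up at 45 degrees towards its own +x. Origin under the foot's middle; the stirrer's origin starts 62 mm above it. The sleeve, open only at the top, covers the stirrer from x = -50 to 37 mm; sliding it 87 mm along the slant frees it.
- mat: Dark rubber mat fixed on the bench, 260 (x) x 130 (y) x 3 mm. Origin under its centre.
- dish: Round aluminium dish fixed to the bench, 152 mm across the rim, 40 mm high, wall 3 mm, flat inner floor 5 mm above the bench and 134 mm across. A 30 x 30 mm flat tab sticks out from its rim towards its own -x. Origin under its centre, z up, so clockwise from the tab goes -x, +y, +x, -y.
- bead0: One of seven alike white drying beads in the dish: a short cylinder 20 mm in diameter and 18 mm high, 12 g, origin at its centre.
- bead1: One of seven alike white drying beads in the dish: a short cylinder 20 mm in diameter and 18 mm high, 12 g, origin at its centre.
- bead2: One of seven alike white drying beads in the dish: a short cylinder 20 mm in diameter and 18 mm high, 12 g, origin at its centre.
- bead3: One of seven alike white drying beads in the dish: a short cylinder 20 mm in diameter and 18 mm high, 12 g, origin at its centre.
- bead4: One of seven alike white drying beads in the dish: a short cylinder 20 mm in diameter and 18 mm high, 12 g, origin at its centre.
- bead5: One of seven alike white drying beads in the dish: a short cylinder 20 mm in diameter and 18 mm high, 12 g, origin at its centre.
- bead6: One of seven alike white drying beads in the dish: a short cylinder 20 mm in diameter and 18 mm high, 12 g, origin at its centre.
- heatsink: Bystander: finned aluminium block 34 x 34 x 26 mm, loose. Origin under its centre.
- spool: Bystander: spool of solder, 50 mm across, 34 mm high, loose. Origin under its centre.
- jar: Bystander: small amber jar, 48 mm across, 55 mm high, loose. Origin under its centre.
- screwdriver: Bystander: screwdriver 170 mm long lying on the bench, loose. Origin under its middle.
- magnifier: Bystander: black eye loupe, 50 mm across, 32 mm high, loose. Origin under its centre.

How it is judged (in metres and radians):
On the way, in this order (a step that is already met when the one before it is completed fails the run):
1. the stirrer is out of the holder, lies flat on the mat and is let go (angle between stirrer's own x axis and vertical between 1.42 and 1.72 rad and x of middle in the frame of mat between -0.13 and 0.13 m and y of middle in the frame of mat between -0.065 and 0.065 m and z of middle in the frame of mat below 0.025 m and contact force between the fingers and stirrer below 0.2 N and linear speed of stirrer below 0.03 m/s), for 0.2 s.
2. start: the stirrer held by its handle, its blade end down among the beads, at least 15 mm from the dish's centre and on the tab's side of the dish (x of blade_end in the frame of dish below -0.015 m and y of blade_end in the frame of dish between -0.015 and 0.015 m and z of blade_end in the frame of dish below 0.022 m and distance between the grasp point and stirrer below 0.06 m and contact force between the fingers and stirrer above 1 N).
3. first turn: the stirrer held by its handle, its blade end down among the beads, at least 15 mm from the dish's centre and a quarter turn clockwise from the tab (y of blade_end in the frame of dish above 0.015 m and x of blade_end in the frame of dish between -0.015 and 0.015 m and z of blade_end in the frame of dish below 0.022 m and distance between the grasp point and stirrer below 0.06 m and contact force between the fingers and stirrer above 1 N).
4. first turn: the stirrer held by its handle, its blade end down among the beads, at least 15 mm from the dish's centre and opposite the tab (x of blade_end in the frame of dish above 0.015 m and y of blade_end in the frame of dish between -0.015 and 0.015 m and z of blade_end in the frame of dish below 0.022 m and distance between the grasp point and stirrer below 0.06 m and contact force between the fingers and stirrer above 1 N).
5. first turn: the stirrer held by its handle, its blade end down among the beads, at least 15 mm from the dish's centre and three quarters of a turn clockwise from the tab (y of blade_end in the frame of dish below -0.015 m and x of blade_end in the frame of dish between -0.015 and 0.015 m and z of blade_end in the frame of dish below 0.022 m and distance between the grasp point and stirrer below 0.06 m and contact force between the fingers and stirrer above 1 N).
6. first turn: the stirrer held by its handle, its blade end down among the beads, at least 15 mm from the dish's centre and on the tab's side of the dish (all of step 2).
7. second turn: the stirrer held by its handle, its blade end down among the beads, at least 15 mm from the dish's centre and a quarter turn clockwise from the tab (all of step 3).
8. second turn: the stirrer held by its handle, its blade end down among the beads, at least 15 mm from the dish's centre and opposite the tab (all of step 4).
9. second turn: the stirrer held by its handle, its blade end down among the beads, at least 15 mm from the dish's centre and three quarters of a turn clockwise from the tab (all of step 5).
10. second turn: the stirrer held by its handle, its blade end down among the beads, at least 15 mm from the dish's centre and on the tab's side of the dish (all of step 6).
At the end, for the whole second after the job is handed in: The stirrer lies flat (within about 8 degrees) on the mat, the middle of its length within the mat's outline, let go and at rest; all seven beads lie at rest in the dish, and at least six of them are more than 10 mm (half a bead's width) from where each began (all of step 1 and horizontal distance between each of bead0, bead1, bead2, bead3, bead4, bead5, bead6 and dish below 0.072 m and height (world z) of each of bead0, bead1, bead2, bead3, bead4, bead5, bead6 below 0.04 m and linear speed of each of bead0, bead1, bead2, bead3, bead4, bead5, bead6 below 0.03 m/s and (distance of each of bead1, bead2, bead3, bead4, bead5, bead6 from where it was at the start of the episode above 0.01 m or distance of each of bead0, bead2, bead3, bead4, bead5, bead6 from where it was at the start of the episode above 0.01 m or distance of each of bead0, bead1, bead3, bead4, bead5, bead6 from where it was at the start of the episode above 0.01 m or distance of each of bead0, bead1, bead2, bead4, bead5, bead6 from where it was at the start of the episode above 0.01 m or distance of each of bead0, bead1, bead2, bead3, bead5, bead6 from where it was at the start of the episode above 0.01 m or distance of each of bead0, bead1, bead2, bead3, bead4, bead6 from where it was at the start of the episode above 0.01 m or distance of each of bead0, bead1, bead2, bead3, bead4, bead5 from where it was at the start of the episode above 0.01 m)); the robot touches nothing.
It fails at once if a bead leaves the dish (horizontal distance between any of bead0, bead1, bead2, bead3, bead4, bead5, bead6 and dish above 0.085 m).
It fails at once if the fingers touch a bead (contact force between the fingers and bead0 above 0.5 N or contact force between the fingers and bead1 above 0.5 N or contact force between the fingers and bead2 above 0.5 N or contact force between the fingers and bead3 above 0.5 N or contact force between the fingers and bead4 above 0.5 N or contact force between the fingers and bead5 above 0.5 N or contact force between the fingers and bead6 above 0.5 N).
It fails at once if a bystander (heatsink, spool, jar, screwdriver, magnifier) is shifted by more than 20 mm (distance of any of heatsink, spool, jar, screwdriver, magnifier from where it was at the start of the episode above 0.02 m).
It also fails if it takes over 72 s, if anything falls off the work surface, if the arm or the gripper's body presses on something with over 40 N, if the wrist force passes 120 N, or if a joint passes its speed limit or range.

## Working session

There is one attempt and no reset: what is moved stays moved. The work goes in short steps, Python scripts to look and compute and a tool call to move; the robot and the scene stay as the last step left them, time stands still between calls to the robot, and variables do not carry over. Pictures are saved under pics/ and viewed, at most 10 in all, crops included, and the job is handed in when it is done.

Besides the shell and the picture viewer there is one more tool, called after "Call:" as a command line: name --pt "numbers of a row" for each row, then --argument value for the rest. arm_command: Moves the arm, as the interface text tells. Its arguments: {"type":"object","properties":{"series":{"type":"array"},"hand":{"type":"number"},"grip_force":{"type":"number"}},"required":["series"]}

```bash
mkdir -p pics; cat > h.py <<'E'
import numpy as np, cv2
from scipy.spatial.transform import Rotation as R
from workcell import bot
def cam(n):
    o=bot.get_obs(); c=bot.camera(n); K=np.array(c["camera_matrix"])
    if "T_tool_cam" in c:
        T=np.eye(4);T[:3,:3]=R.from_euler('xyz',o["tcp_rot"],degrees=True).as_matrix();T[:3,3]=o["ee_pos"]
        T=T@np.array(c["T_tool_cam"])
    else:
        T=np.eye(4);r=np.array(c["orientation"])
        T[:3,:3]=r if r.shape==(3,3) else R.from_euler('xyz',r,degrees=True).as_matrix();T[:3,3]=c["xyz"]
    return c["color"],K,T
def ray(K,T,p):
    d=np.linalg.inv(K)@[p[0],p[1],1]; d=T[:3,:3]@(d*[1,-1,-1]); return T[:3,3],d/np.linalg.norm(d)
def onz(K,T,p,z):
    o,d=ray(K,T,p); return o+d*(z-o[2])/d[2]
def tri(rs):
    A=sum(np.eye(3)-np.outer(d,d) for o,d in rs); b=sum((np.eye(3)-np.outer(d,d))@o for o,d in rs)
    X=np.linalg.solve(A,b); return X, max(np.linalg.norm((np.eye(3)-np.outer(d,d))@(X-o)) for o,d in rs)
def proj(K,T,X):
    c=T[:3,:3].T@(np.array(X)-T[:3,3]); c=c*[1,-1,-1]; p=K@c; return p[:2]/p[2]
E
python3 - <<'E'
from h import *
np.set_printoptions(precision=3,suppress=True)
o=bot.get_obs(); print(o)
C={n:cam(n) for n in("scene","side")}
c=bot.camera("scene"); print({k:v for k,v in c.items() if k!="color"})
ims=[]
for n in C: cv2.imwrite(f"pics/{n}0.png",C[n][0])
names="stirrer blade_end middle holder mat dish heatsink spool jar screwdriver magnifier".split()
for t in names:
    rs=[]
    for n in C:
        r=bot.mark_of(n,t)
        if r: rs.append(ray(*C[n][1:],r[0]["location"])); print(t,n,np.array(r[0]["location"]),r[0]["confidence"],onz(*C[n][1:],r[0]["location"],0.0))
    if len(rs)==2: print("   ",*tri(rs))
for n in C:
    for r in bot.mark_of(n,"bead0"): print(n,np.array(r["location"]),r["confidence"],onz(*C[n][1:],r["location"],.014))
E
```

```text
{'time': 0.0, 'q': array([65.146,  5.012, 10.034, 95.099, -0.   , 90.   ]), 'qd': array([-0.009,  0.048,  0.051, -0.041, -0.104, -0.049]), 'joint_efforts': array([  0.002, -52.037,  46.482,   0.016,   0.   ,   0.   ]), 'ee_pos': array([0.231, 0.499, 0.231]), 'tcp_rot': array([-179.923,    0.   ,  155.146]), 'wrist_force': array([-0.634, -0.165,  0.16 ]), 'torque': array([ 0.011, -0.009, -0.018]), 'grasp_force': 0.0, 'opening': 0.08537599109375517}
{'camera_matrix': array([[378.791,   0.   , 250.991],
       [  0.   , 378.791, 194.707],
       [  0.   ,   0.   ,   1.   ]]), 'xyz': array([1.068, 0.306, 0.748]), 'orientation': array([ 41.755,  -0.193, 118.679])}
stirrer scene [158.2 149.9] 0.72 [ 0.457 -0.338  0.   ]
stirrer side [230.  310.6] 0.92 [ 0.508 -0.235  0.   ]
    [ 0.512 -0.277  0.07 ] 0.0022492179685427147
blade_end scene [119.6 140.9] 0.66 [ 0.481 -0.466  0.   ]
blade_end side [281.2 279.4] 0.9 [ 0.645 -0.161  0.   ]
    [ 0.622 -0.28   0.18 ] 0.0003594138895959711
middle scene [147.4 150.5] 0.6 [ 0.474 -0.364  0.   ]
middle side [245.4 299.9] 0.87 [ 0.548 -0.21   0.   ]
 
[... 1162 characters left out ...]
51 -0.216  0.   ]
magnifier side [325.5 292.3] 0.72 [ 0.75  -0.212 -0.   ]
    [ 0.751 -0.214  0.002] 0.0013641877873289642
scene [373.2 227.7] 0.66 [0.443 0.303 0.014]
scene [364.9 248. ] 0.64 [0.509 0.303 0.014]
scene [368.2 256.2] 0.53 [0.527 0.317 0.014]
scene [346.7 242. ] 0.52 [0.513 0.261 0.014]
scene [368.3 236.8] 0.48 [0.475 0.301 0.014]
scene [383.3 247.4] 0.47 [0.487 0.34  0.014]
scene [351.2 228.5] 0.38 [0.471 0.257 0.014]
side [201.5 164.7] 0.62 [0.448 0.307 0.014]
side [209.2 171.1] 0.55 [0.472 0.271 0.014]
side [221. 164.] 0.49 [0.513 0.302 0.014]
side [211.  156.2] 0.49 [0.481 0.348 0.014]
side [226.  167.4] 0.41 [0.528 0.283 0.014]
side [210.3 164.3] 0.35 [0.477 0.305 0.014]
```

```bash
python3 -c "
import cv2,numpy as np
a=cv2.imread('pics/scene0.png');b=cv2.imread('pics/side0.png')
cv2.imwrite('pics/both0.png',np.vstack([cv2.resize(a[100:300,80:430],(700,400))[:300],cv2.resize(b[130:340,150:400],(357,300)).repeat(1,1) if 0 else np.hstack([cv2.resize(b[130:340,150:400],(357,300)),np.zeros((300,343,3),np.uint8)])]))"
```

```text
(no output)
```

View pics/scene0.png

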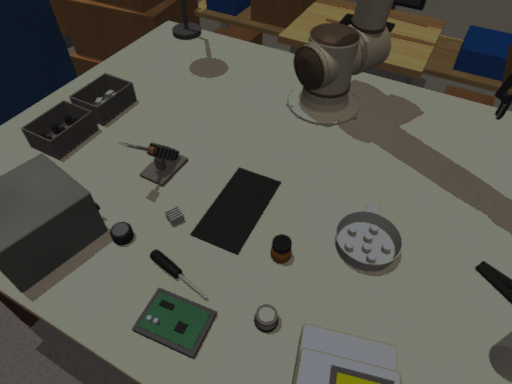

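View pics/side0.png

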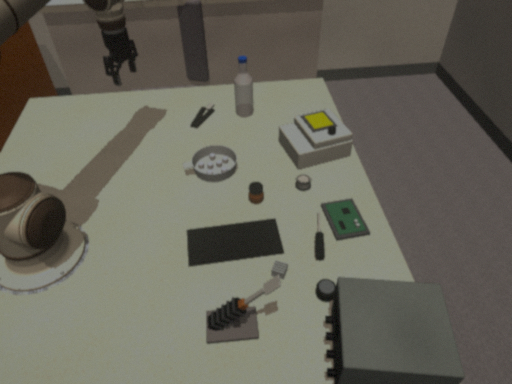

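The bench matches the task: holder with stirrer at scene (165,160), mat (237,210), dish (368,240) with its tab at (372,208) towards the robot, and the jar at (281,248). Moving above the holder.

Call:
arm_command --pt "-0.036 -0.032 -0.003 -0.087" --pt "-0.072 -0.065 -0.006 -0.174" --pt "-0.107 -0.097 -0.009 -0.261" --pt "-0.143 -0.13 -0.012 -0.348" --pt "-0.178 -0.162 -0.015 -0.434" --hand 0.07

```text
time: 1.85
ee_pos: [0.3248, 0.2755, 0.2465]
tcp_rot: [180.0, 0.0, -179.8]
wrist_force: [1.6, 0.6, 0.6]
opening: 0.0699
grasp_force: 0.0
```

Call:
arm_command --pt "-0.016 -0.037 -0.004 0" --pt "-0.032 -0.073 -0.008 0" --pt "-0.047 -0.11 -0.012 0" --pt "-0.063 -0.147 -0.015 0" --pt "-0.078 -0.183 -0.018 0"

```text
time: 2.35
ee_pos: [0.403, 0.0926, 0.2647]
tcp_rot: [180.0, 0.0, -180.0]
wrist_force: [0.7, 0.7, 0.3]
opening: 0.0702
grasp_force: 0.0
```

Call:
arm_command --pt "-0.016 -0.037 -0.004 0" --pt "-0.032 -0.073 -0.008 0" --pt "-0.047 -0.11 -0.012 0" --pt "-0.063 -0.147 -0.015 0" --pt "-0.078 -0.183 -0.018 0"

```text
time: 2.85
ee_pos: [0.4811, -0.0905, 0.2825]
tcp_rot: [-180.0, 0.0, 180.0]
wrist_force: [0.3, 1.3, 0.3]
opening: 0.0698
grasp_force: 0.0
```

Call:
arm_command --pt "-0.016 -0.037 -0.004 0" --pt "-0.032 -0.073 -0.008 0" --pt "-0.047 -0.11 -0.012 0" --pt "-0.063 -0.147 -0.015 0" --pt "-0.078 -0.183 -0.018 0"

```text
time: 3.35
ee_pos: [0.5591, -0.2734, 0.3004]
tcp_rot: [-180.0, 0.0, 180.0]
wrist_force: [0.2, -0.4, 0.6]
opening: 0.0699
grasp_force: 0.0
```

```bash
cat > l.py <<'E'
from h import *
import sys
np.set_printoptions(precision=3,suppress=True)
# usage: l.py png target...  : wrist/scene/side looks, triangulated
png=sys.argv[1]
C={n:cam(n) for n in("wrist","scene","side")}
if png!="-": cv2.imwrite("pics/"+png,C["wrist"][0])
print(C["wrist"][2][:3,3],bot.get_obs()["ee_pos"])
for t in sys.argv[2:]:
    rs=[]
    for n in C:
        r=bot.mark_of(n,t)
        if r: rs.append(ray(*C[n][1:],r[0]["location"])); print(t,n,np.array(r[0]["location"]),r[0]["confidence"],onz(*C[n][1:],r[0]["location"],.012))
    if len(rs)>1: print("   ",*tri(rs))
E
python3 l.py wrist1.png stirrer blade_end middle holder
```

```text
[ 0.485 -0.273  0.444] [ 0.559 -0.274  0.298]
stirrer scene [156.2 149. ] 0.51 [ 0.466 -0.335  0.012]
stirrer side [231.6 315.2] 0.89 [ 0.512 -0.254  0.012]
    [ 0.513 -0.286  0.068] 0.00017705829851499168
blade_end wrist [248.4 247.2] 0.94 [ 0.705 -0.273  0.012]
blade_end scene [120.1 142.9] 0.46 [ 0.496 -0.446  0.012]
blade_end side [280.8 283. ] 0.81 [ 0.641 -0.179  0.012]
    [ 0.622 -0.279  0.172] 0.005552960252340058
middle wrist [249.3 146.7] 0.78 [ 0.562 -0.272  0.012]
middle scene [149.1 148.6] 0.72 [ 0.475 -0.355  0.012]
middle side [245.5 300.6] 0.59 [ 0.548 -0.219  0.012]
    [ 0.547 -0.273  0.102] 0.0011118936761017625
holder wrist [245.1 105.9] 0.85 [ 0.512 -0.277  0.012]
holder side [230.8 324.8] 0.8 [ 0.508 -0.279  0.012]
    [ 0.51  -0.277  0.01 ] 0.0017380992872384584
```

View pics/wrist1.png

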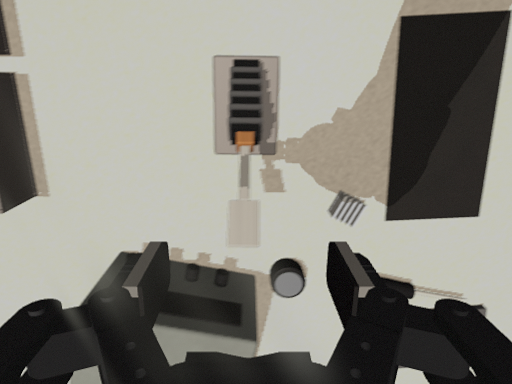

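The wrist picture shows the stirrer aligned with world x: handle (245,138), neck (244,170), blade (243,222); the axis is at y≈-0.278. Lowering onto the neck and closing.

Call:
arm_command --pt "-0.009 -0.004 0.04 0" --pt "-0.009 -0.004 0.085 0" --pt "-0.009 -0.004 0.13 0" --pt "-0.009 -0.004 0.17 0" --pt "-0.009 -0.004 0.196 0"

```text
time: 4.6
ee_pos: [0.5665, -0.275, 0.1008]
tcp_rot: [179.9, -0.2, -180.0]
wrist_force: [0.3, 0.3, 0.7]
opening: 0.0698
grasp_force: 0.0
```

Call:
arm_command --pt "0 0 0 0" --pt "0 0 0 0" --pt "0 0 0 0" --pt "0 0 0 0" --pt "0 0 0 0" --hand 0 --grip_force 50

```text
time: 5.1
ee_pos: [0.5687, -0.2759, 0.1064]
tcp_rot: [-180.0, 0.2, -180.0]
wrist_force: [-0.6, 1.2, 7.0]
opening: 0.0091
grasp_force: 49.1
```

Call:
arm_command --pt "0 0 0 0" --pt "0 0 0 0" --pt "-0.003 0 -0.003 0" --pt "-0.007 0 -0.007 0" --pt "-0.012 0 -0.012 0"

```text
time: 5.6
ee_pos: [0.5795, -0.2757, 0.1165]
tcp_rot: [180.0, -0.1, -180.0]
wrist_force: [-3.6, -0.1, -0.1]
opening: 0.0091
grasp_force: 48.8
```

Call:
arm_command --pt "-0.007 0 -0.007 0" --pt "-0.014 0 -0.014 0" --pt "-0.021 0 -0.021 0" --pt "-0.028 0 -0.028 0" --pt "-0.036 0 -0.036 0"

```text
time: 6.1
ee_pos: [0.6161, -0.2757, 0.1526]
tcp_rot: [180.0, -0.0, -180.0]
wrist_force: [-1.7, -0.2, -0.3]
opening: 0.0087
grasp_force: 48.8
```

Call:
arm_command --pt "-0.007 0 -0.007 0" --pt "-0.014 0 -0.014 0" --pt "-0.021 0 -0.021 0" --pt "-0.028 0 -0.03 0" --pt "-0.032 0 -0.045 0"

```text
time: 6.6
ee_pos: [0.6486, -0.2755, 0.1967]
tcp_rot: [180.0, -0.0, -180.0]
wrist_force: [0.4, -0.1, -0.6]
opening: 0.0088
grasp_force: 48.9
```

```bash
python3 - <<'E'
from h import *
c,K,T=cam("side"); cv2.imwrite("pics/side2.png",cv2.resize(c[180:360,150:400],(750,540)))
C={"side":(c,K,T),"scene":cam("scene")}
for t in("stirrer","blade_end","middle"):
    rs=[]
    for n in C:
        r=bot.mark_of(n,t)
        if r: rs.append(ray(*C[n][1:],r[0]["location"]))
    if len(rs)>1: print(t,*tri(rs))
print(bot.get_obs()["ee_pos"])
# mat corners from the scene picture of the start
for n in("scene","side"):
    im=cv2.imread(f"pics/{n}0.png"); k=C[n]
    m=(im.max(2)<45).astype(np.uint8)
    nc,lab,st,ce=cv2.connectedComponentsWithStats(m)
    p=proj(*k[1:],[.538,-.025,.003]); l=lab[int(p[1]),int(p[0])]
    ct,_=cv2.findContours((lab==l).astype(np.uint8),0,2); b=cv2.approxPolyDP(ct[0],8,True)[:,0]
    print(n,st[l][4]); print(np.array([onz(*k[1:],q,.003)[:2] for q in b]).round(3).tolist())
E
```

```text
stirrer [ 0.50666578  0.174924   -0.19589379] 0.22790635619268612
blade_end [ 0.70325339 -0.27762606  0.26095243] 9.140517599768697e-05
middle [ 0.56596241  0.17788431 -0.12522726] 0.22771267038302906
[ 0.64740785 -0.2756288   0.19652501]
scene 3863
[[0.409, -0.087], [0.664, -0.077], [0.66, 0.049], [0.412, 0.037]]
side 2957
[[0.654, 0.038], [0.41, 0.03], [0.411, -0.083], [0.658, -0.076]]
```

View pics/side2.png

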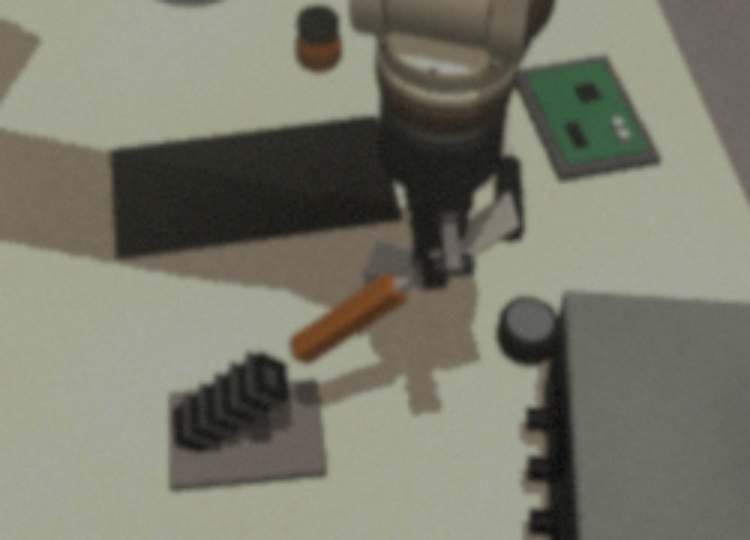

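The side picture shows the handle (350,320) free of the sleeve, still at 45°. Carrying it to the mat and lowering it tail first, so that it pivots flat in the grip.

Call:
arm_command --pt "0.02 0.041 0 0" --pt "0.04 0.082 0 0" --pt "0.06 0.123 0 0" --pt "0.08 0.164 0 0" --pt "0.1 0.205 0.01 0"

```text
time: 7.5
ee_pos: [0.5468, -0.0694, 0.188]
tcp_rot: [-180.0, 0.1, 180.0]
wrist_force: [1.2, -0.4, 1.0]
opening: 0.0089
grasp_force: 49.0
```

Call:
arm_command --pt "0.018 0.035 0.01 0" --pt "0.023 0.0485 0.03 0" --pt "0.023 0.0485 0.055 0" --pt "0.023 0.0485 0.075 0" --pt "0.023 0.0485 0.085 0" --grip_force 25

```text
time: 8.0
ee_pos: [0.5235, -0.022, 0.1003]
tcp_rot: [180.0, -0.1, -180.0]
wrist_force: [-0.3, -0.6, -0.4]
opening: 0.0091
grasp_force: 49.0
```

Call:
arm_command --pt "0 0 0.008 0" --pt "0 0 0.013 0" --pt "-0.004 0 0.018 0" --pt "-0.009 0 0.023 0" --pt "-0.013 0 0.028 0"

```text
time: 8.5
ee_pos: [0.539, -0.0223, 0.0749]
tcp_rot: [180.0, 0.1, -180.0]
wrist_force: [0.9, 0.3, 5.3]
opening: 0.0089
grasp_force: 48.5
```

Call:
arm_command --pt "-0.004 0 0.007 0" --pt "-0.008 0 0.014 0" --pt "-0.012 0 0.022 0" --pt "-0.016 0 0.031 0" --pt "-0.018 0 0.037 0" --hand 0 --grip_force 25

```text
time: 9.0
ee_pos: [0.5576, -0.0223, 0.0377]
tcp_rot: [-180.0, 0.2, -180.0]
wrist_force: [3.4, 0.9, 5.0]
opening: 0.0083
grasp_force: 46.5
```

```bash
cat > p.py <<'E'
from h import *
np.set_printoptions(precision=3,suppress=True)
C={n:cam(n) for n in("side","scene")}
for t in("stirrer","blade_end","middle"):
    rs=[]
    for n in C:
        r=bot.mark_of(n,t)
        if r and r[0]["confidence"]>.3: rs.append(ray(*C[n][1:],r[0]["location"])); print(t,n,onz(*C[n][1:],r[0]["location"],.012),r[0]["confidence"])
    if len(rs)>1: print("   ",*tri(rs))
print(bot.get_obs()["ee_pos"])
E
python3 p.py
```

```text
stirrer side [ 0.484 -0.007  0.012] 0.93
stirrer scene [ 0.458 -0.041  0.012] 0.61
    [ 0.483 -0.028  0.04 ] 0.0021400573441413048
blade_end side [0.636 0.035 0.012] 0.95
blade_end scene [ 0.585 -0.058  0.012] 0.72
    [ 0.629 -0.025  0.079] 0.00047463874131248746
middle side [ 0.531 -0.001  0.012] 0.62
middle scene [0.495 0.308 0.012] 0.72
    [ 0.466  0.248 -0.16 ] 0.10236854165364666
[ 0.556 -0.022  0.038]
```

Call:
arm_command --pt "-0.002 0 0.007 0" --pt "-0.004 0 0.014 0" --pt "-0.005 0 0.021 0" --pt "-0.005 0 0.026 0" --pt "-0.005 0 0.029 0"

```text
time: 9.9
ee_pos: [0.5602, -0.0222, 0.0073]
tcp_rot: [180.0, -0.1, -180.0]
wrist_force: [1.7, -0.6, 4.0]
opening: 0.0089
grasp_force: 45.9
```

Call:
arm_command --pt "0 0 0 0" --pt "0 0 0 0" --pt "0 0 0 0" --pt "0 0 0 0" --pt "0 0 0 0" --hand 0.05

```text
time: 10.4
ee_pos: [0.5606, -0.0222, 0.0083]
tcp_rot: [180.0, -0.0, -180.0]
wrist_force: [0.2, 0.7, 0.8]
opening: 0.0499
grasp_force: 0.0
```

Call:
arm_command --pt "0 0 -0.02 0" --pt "0.01 0 -0.05 0" --pt "0.03 0 -0.09 0" --pt "0.04 0 -0.13 0" --pt "0.04 0 -0.16 0"

```text
time: 10.9
ee_pos: [0.5199, -0.0222, 0.1713]
tcp_rot: [-180.0, 0.1, -180.0]
wrist_force: [1.6, 1.2, -0.5]
opening: 0.0502
grasp_force: 0.0
```

```bash
python3 l.py wrist3.png stirrer blade_end middle
```

```text
[ 0.446 -0.022  0.314] [ 0.522 -0.022  0.171]
stirrer wrist [247.8 124.4] 0.95 [ 0.481 -0.022  0.012]
stirrer scene [244.5 188.8] 0.96 [ 0.48  -0.032  0.012]
stirrer side [215.4 240.3] 0.75 [ 0.482 -0.021  0.012]
    [ 0.482 -0.026  0.018] 0.0044207475264816465
blade_end wrist [248.  279.5] 0.86 [ 0.637 -0.022  0.012]
blade_end scene [216.8 230.1] 0.57 [ 0.63  -0.025  0.012]
blade_end side [271.7 233.8] 0.86 [ 0.64  -0.016  0.012]
    [ 0.636 -0.022  0.018] 0.0038336802617315396
middle wrist [251.  175.8] 0.92 [ 0.527 -0.019  0.012]
middle scene [239.2 202.7] 0.78 [ 0.528 -0.021  0.012]
middle side [234.8 241.6] 0.98 [ 0.535 -0.032  0.012]
    [ 0.53  -0.022  0.006] 0.006347432412620301
```

View pics/wrist3.png

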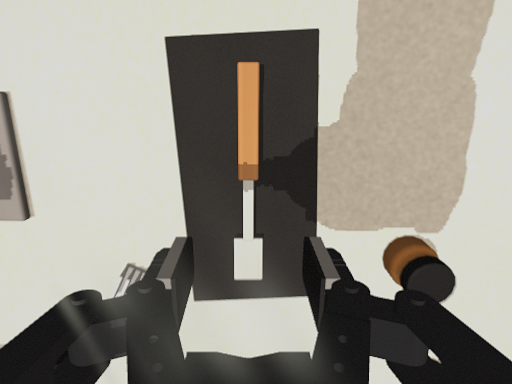

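The wrist picture shows the stirrer flat on the mat, handle (248,120), blade (248,260), along world x; it is let go. Taking it near the tail end of the handle and lifting a little.

Call:
arm_command --pt "0.04 0 0.02 0" --pt "0.076 -0.001 0.05 0" --pt "0.076 -0.001 0.09 0" --pt "0.076 -0.001 0.13 0" --pt "0.076 -0.001 0.16 0"

```text
time: 12.0
ee_pos: [0.4436, -0.0232, 0.0061]
tcp_rot: [180.0, -0.1, -180.0]
wrist_force: [-0.5, 0.4, -0.3]
opening: 0.0501
grasp_force: 0.0
```

Call:
arm_command --pt "0 0 0.003 0" --pt "0 0 0.003 0" --pt "0 0 0.003 0" --pt "0 0 0.003 0" --pt "0 0 0.003 0"

```text
time: 12.5
ee_pos: [0.4455, -0.0233, 0.0065]
tcp_rot: [-180.0, 0.1, -180.0]
wrist_force: [0.5, -0.1, 0.2]
opening: 0.0502
grasp_force: 0.0
```

Call:
arm_command --pt "0 0 0 0" --pt "0 0 0 0" --pt "0 0 0 0" --pt "0 0 0 0" --pt "0 0 0 0" --hand 0 --grip_force 30

```text
time: 13.0
ee_pos: [0.4449, -0.0232, 0.0057]
tcp_rot: [-180.0, 0.0, -180.0]
wrist_force: [-0.4, 0.2, 6.2]
opening: 0.0172
grasp_force: 30.1
```

Call:
arm_command --pt "0 0 -0.01 0" --pt "0 0 -0.03 0" --pt "0 0 -0.06 0" --pt "0 0 -0.09 0" --pt "0 0 -0.11 0"

```text
time: 13.5
ee_pos: [0.4449, -0.0233, 0.1177]
tcp_rot: [-180.0, 0.1, -180.0]
wrist_force: [-0.1, -0.5, -0.2]
opening: 0.0172
grasp_force: 29.4
```

```bash
python3 p.py
```

```text
stirrer side [0.479 0.084 0.012] 0.9
stirrer scene [0.496 0.304 0.012] 0.61
    [ 0.434  0.277 -0.139] 0.05084895962734667
blade_end side [0.648 0.077 0.012] 0.79
blade_end scene [ 0.554 -0.088  0.012] 0.92
    [ 0.633 -0.028  0.124] 0.0005758181850638374
middle side [0.533 0.079 0.012] 0.67
middle scene [ 0.426 -0.084  0.012] 0.62
    [ 0.529 -0.024  0.126] 0.003799818867218934
[ 0.444 -0.023  0.114]
```

Call:
arm_command --pt "0 0.03 -0.03 0" --pt "0 0.07 -0.06 0" --pt "0 0.11 -0.09 0" --pt "0 0.15 -0.12 0" --pt "0 0.19 -0.135 0"

```text
time: 14.4
ee_pos: [0.4446, 0.1685, 0.2523]
tcp_rot: [180.0, 0.1, -180.0]
wrist_force: [1.2, -0.2, -0.7]
opening: 0.0172
grasp_force: 29.5
```

```bash
python3 - <<'E'
from h import *
np.set_printoptions(precision=3,suppress=True)
import time
c,K,T=cam("wrist"); cv2.imwrite("pics/wrist4.png",c); print(T[:3,3],bot.get_obs()["ee_pos"])
np.savez("w4.npz",K=K,T=T)
for r in bot.mark_of("wrist","dish")[:2]: print("dish",r,onz(K,T,r["location"],0.0))
for r in bot.mark_of("wrist","bead0"): print(np.array(r["location"]),r["confidence"],onz(K,T,r["location"],.014))
E
```

```text
[0.37  0.168 0.395] [0.445 0.173 0.253]
dish {'location': [356.5, 188.5], 'confidence': 0.8} [0.493 0.301 0.   ]
dish {'location': [361.7, 180.3], 'confidence': 0.24} [0.483 0.306 0.   ]
[400.9 185.4] 0.83 [0.485 0.348 0.014]
[359.7 180.5] 0.65 [0.479 0.299 0.014]
[377.5 222.7] 0.65 [0.532 0.326 0.014]
[332.6 216.3] 0.63 [0.524 0.271 0.014]
[328.4 179.2] 0.56 [0.478 0.262 0.014]
[368.8 154.5] 0.54 [0.448 0.306 0.014]
```

View pics/wrist4.png

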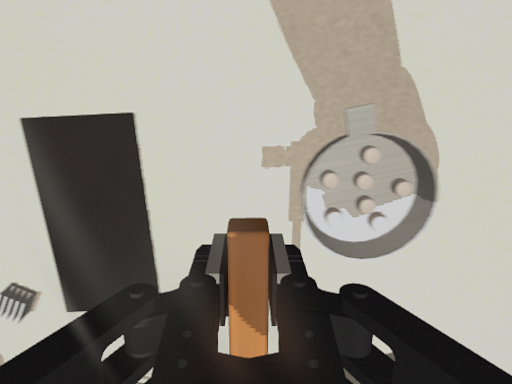

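The wrist picture shows the dish rim (cols 302–436, rows 133–258), the tab at (361,118) on its robot side, slightly turned, and seven beads: (371,155), (330,180), (364,181), (403,188), (365,205), (334,216), (377,221).

```bash
python3 - <<'E'
from h import *
np.set_printoptions(precision=3,suppress=True)
d=np.load("w4.npz");K,T=d["K"],d["T"]
f=lambda p,z:onz(K,T,p,z)[:2]
e=np.array([f(p,.04) for p in((302,195),(436,187),(365,133),(362,258),(313,160),(330,245),(420,235))])
A=np.c_[2*e,np.ones(len(e))]; s=np.linalg.lstsq(A,(e**2).sum(1),rcond=None)[0]
c=s[:2]; print("rim",c,np.sqrt(s[2]+c@c))
t=np.array([f(p,.038) for p in((345,108),(374,103),(377,128),(350,135))]); print("tab",t, t.mean(0))
v=t.mean(0)-c; yaw=np.arctan2(-v[1],-v[0]); print("dish yaw",np.degrees(yaw))
Rm=np.array([[np.cos(yaw),np.sin(yaw)],[-np.sin(yaw),np.cos(yaw)]])
for p in((371,152),(330,177),(364,178),(403,185),(365,203),(334,213),(377,219)):
    b=f(p,.021); print(b,Rm@(b-c)*1000)
E
```

```text
rim [0.491 0.303] 0.07415896161395967
tab [[0.395 0.268]
 [0.39  0.297]
 [0.415 0.303]
 [0.423 0.276]] [0.406 0.286]
dish yaw 11.041458879651968
[0.444 0.306] [-45.639  12.138]
[0.473 0.262] [-25.606 -36.325]
[0.474 0.301] [-16.983   1.679]
[0.483 0.347] [-0.03  44.942]
[0.505 0.305] [13.597  0.024]
[0.517 0.27 ] [ 19.13  -37.039]
[0.525 0.322] [36.502 12.158]
```

Call:
arm_command --pt "0.04 0.011 0 -0.04" --pt "0.08 0.022 0 -0.08" --pt "0.12 0.033 0 -0.12" --pt "0.16 0.044 0 -0.16" --pt "0.2 0.055 0 -0.192"

```text
time: 15.05
ee_pos: [0.2432, 0.2208, 0.2491]
tcp_rot: [-180.0, -0.1, -169.0]
wrist_force: [0.1, 1.0, -0.2]
opening: 0.0168
grasp_force: 29.6
```

Call:
arm_command --pt "0.03 0.015 0.01 0" --pt "0.0615 0.03 0.03 0" --pt "0.0615 0.03 0.07 0" --pt "0.0615 0.03 0.11 0" --pt "0.0615 0.03 0.15 0"

```text
time: 15.55
ee_pos: [0.1782, 0.2386, 0.0978]
tcp_rot: [-180.0, -0.0, -169.0]
wrist_force: [0.4, -0.0, -1.4]
opening: 0.0172
grasp_force: 29.6
```

```bash
python3 p.py; python3 -c "
from h import *
c,K,T=cam('scene');p=proj(K,T,[.35,.27,.05]).astype(int);cv2.imwrite('pics/s5.png',cv2.resize(c[p[1]-60:p[1]+90,p[0]-90:p[0]+110],(800,600)));print(p)"
```

```text
stirrer side [0.179 0.35  0.012] 0.89
stirrer scene [0.09  0.223 0.012] 0.84
    [0.216 0.233 0.107] 0.0001785138193135702
blade_end side [0.492 0.299 0.012] 0.74
blade_end scene [0.264 0.267 0.012] 0.9
    [0.459 0.244 0.121] 0.059561895768017195
middle side [0.231 0.368 0.012] 0.57
middle scene [0.149 0.25  0.012] 0.93
    [0.261 0.257 0.101] 0.00022923571641310397
[0.179 0.24  0.102]
[374 188]
```

View pics/s5.png

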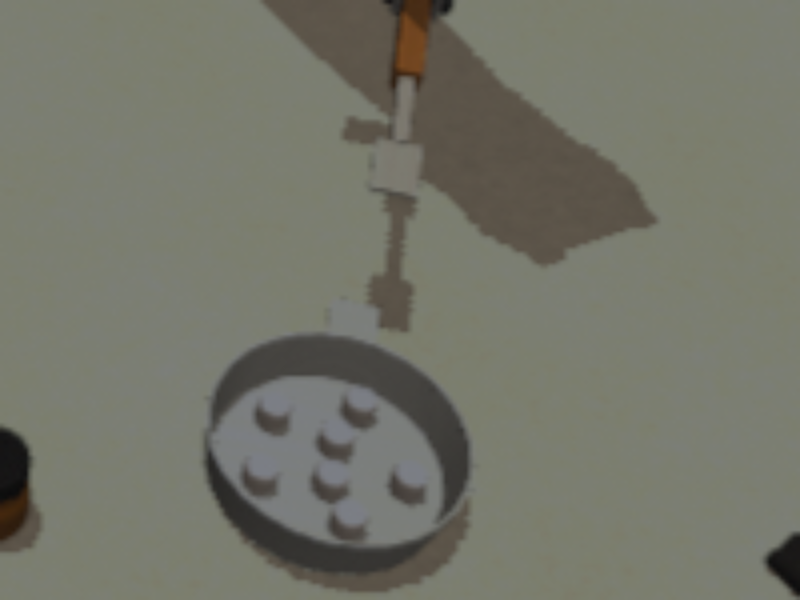

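The scene crop shows the blade (395,165) in front of the tab (353,318), which is at rim height. I will hook the blade under the tab and lift the handle so the stirrer tilts blade-down in the grip.

Call:
arm_command --pt "0 0.002 0.03 0" --pt "0 0.002 0.055 0" --pt "0 0.002 0.075 0" --pt "0 0.002 0.086 0" --pt "0 0.002 0.086 0"

```text
time: 16.5
ee_pos: [0.1779, 0.2411, 0.0139]
tcp_rot: [-180.0, -0.1, -169.0]
wrist_force: [-1.0, 0.0, -0.2]
opening: 0.0172
grasp_force: 29.6
```

Call:
arm_command --pt "-0.01 0 0 0" --pt "-0.02 0 0 0" --pt "-0.03 0 0 0" --pt "-0.036 0 0 0" --pt "-0.041 0 0 0"

```text
time: 17.0
ee_pos: [0.2192, 0.2493, 0.0144]
tcp_rot: [-180.0, -0.0, -169.0]
wrist_force: [-0.5, -0.4, -0.4]
opening: 0.0175
grasp_force: 29.6
```

Call:
arm_command --pt "0 0 -0.006 0" --pt "0 0 -0.012 0" --pt "0 0 -0.018 0" --pt "0 0 -0.024 0" --pt "-0.001 0 -0.03 0"

```text
time: 17.5
ee_pos: [0.219, 0.2494, 0.0448]
tcp_rot: [180.0, -0.0, -169.0]
wrist_force: [-0.1, -0.4, -2.4]
opening: 0.0171
grasp_force: 29.4
```

```bash
python3 p.py
```

```text
stirrer side [0.24  0.307 0.012] 0.87
stirrer scene [0.201 0.243 0.012] 0.86
    [0.257 0.248 0.061] 0.0012573714852443518
blade_end side [0.404 0.325 0.012] 0.61
blade_end scene [0.38  0.284 0.012] 0.69
    [0.409 0.285 0.044] 0.0009835463091389625
middle side [0.294 0.303 0.012] 0.71
middle scene [0.268 0.26  0.012] 0.75
    [0.304 0.262 0.046] 0.0006499902152968724
[0.219 0.249 0.044]
```

Call:
arm_command --pt "-0.002 0 -0.012 0" --pt "-0.004 0 -0.024 0" --pt "-0.008 0 -0.036 0" --pt "-0.012 0 -0.048 0" --pt "-0.018 0 -0.06 0"

```text
time: 18.4
ee_pos: [0.2374, 0.253, 0.1056]
tcp_rot: [180.0, 0.0, -169.0]
wrist_force: [-0.2, 0.0, -2.9]
opening: 0.0171
grasp_force: 29.3
```

Call:
arm_command --pt "-0.007 0 -0.013 0" --pt "-0.014 0 -0.025 0" --pt "-0.023 0 -0.036 0" --pt "-0.032 0 -0.046 0" --pt "-0.042 0 -0.056 0"

```text
time: 18.9
ee_pos: [0.2788, 0.261, 0.1615]
tcp_rot: [180.0, 0.0, -169.0]
wrist_force: [-0.5, 1.1, -3.3]
opening: 0.0173
grasp_force: 29.4
```

```bash
python3 p.py
```

```text
stirrer side [0.262 0.43  0.012] 0.84
blade_end side [0.386 0.299 0.012] 0.75
blade_end scene [0.382 0.284 0.012] 0.89
    [0.389 0.285 0.022] 0.0017938935585255238
middle side [0.3   0.395 0.012] 0.73
middle scene [0.212 0.266 0.012] 0.87
    [0.324 0.271 0.108] 9.878593280730335e-05
[0.278 0.261 0.16 ]
```

Tilt is about 51°, blade down. Backing out from under the tab, rising and looking again.

Call:
arm_command --pt "0.012 0 0.002 0" --pt "0.025 0 0.0 0" --pt "0.04 0 0 0" --pt "0.045 -0.003 -0.02 0" --pt "0.045 -0.006 -0.045 0"

```text
time: 19.8
ee_pos: [0.2332, 0.2456, 0.2054]
tcp_rot: [-180.0, -0.1, -168.9]
wrist_force: [0.5, -0.5, 0.0]
opening: 0.0171
grasp_force: 29.5
```

Call:
arm_command --pt "-0.01 0 -0.03 0" --pt "-0.025 -0.002 -0.035 0" --pt "-0.04 -0.004 -0.035 0" --pt "-0.053 -0.006 -0.035 0" --pt "-0.053 -0.006 -0.035 0"

```text
time: 20.3
ee_pos: [0.289, 0.2503, 0.2391]
tcp_rot: [-179.9, -0.1, -169.1]
wrist_force: [-0.2, -0.1, -1.0]
opening: 0.0172
grasp_force: 29.5
```

```bash
python3 p.py; python3 - <<'E'
from h import *
np.set_printoptions(precision=3,suppress=True)
C={n:cam(n) for n in("side","scene")}
for n in C:
    for r in bot.mark_of(n,"bead0"):
        b=onz(*C[n][1:],r["location"],.014)-[.491,.303,0]; print(n,b[0]*.9816+b[1]*.1908,-b[0]*.1908+b[1]*.9816,r["confidence"])
    print(n,[ (r["location"],onz(*C[n][1:],r["location"],0)) for r in bot.mark_of(n,"dish")[:1]])
c=C["scene"][0];p=proj(*C["scene"][1:],[.45,.29,.05]).astype(int);cv2.imwrite('pics/s6.png',cv2.resize(c[p[1]-70:p[1]+50,p[0]-80:p[0]+80],(800,600)))
E
```

```text
stirrer side [0.241 0.551 0.012] 0.66
stirrer scene [0.483 0.34  0.012] 0.47
    [0.362 0.372 0.043] 0.11765661285166995
blade_end side [0.388 0.388 0.012] 0.75
blade_end scene [0.308 0.256 0.012] 0.8
    [0.404 0.263 0.108] 0.0018958083756055687
middle side [0.281 0.523 0.012] 0.66
middle scene [0.114 0.236 0.012] 0.71
    [0.336 0.255 0.192] 0.0072238240931526585
[0.288 0.251 0.24 ]
side -0.08762608793447318 -0.5768527889285442 0.64
side -0.014722055287137187 -0.037013336149975526 0.6
side 0.03290155939611553 0.03113469288448853 0.56
side 0.031517496539120615 -0.02326858434065912 0.54
side -0.044679803684608874 0.01797251367083244 0.49
side 0.00357483270544391 0.05558687335682476 0.45
side -0.007603657858193341 0.012298533877587371 0.41
side 0.02526053501472095 -0.002889266837686134 0.39
side [([216.1, 166.5], array([0.495, 0.308, 0.   ]))]
scene 0.010795347829368987 -0.0037498742558871702 0.65
scene 0.035302695450163624 0.007287442275362896 0.63
scene 0.018792556052387645 -0.05057447357665494 0.57
scene -0.003082476075598338 0.03944764299805137 0.53
scene -0.027196404670155785 -0.04482971455280148 0.42
scene -0.009532409617247188 -0.0032146977875816833 0.39
scene -0.05528370990975274 0.015000512221800865 0.37
scene [([368.6, 245.9], array([0.489, 0.309, 0.   ]))]
```

View pics/s6.png

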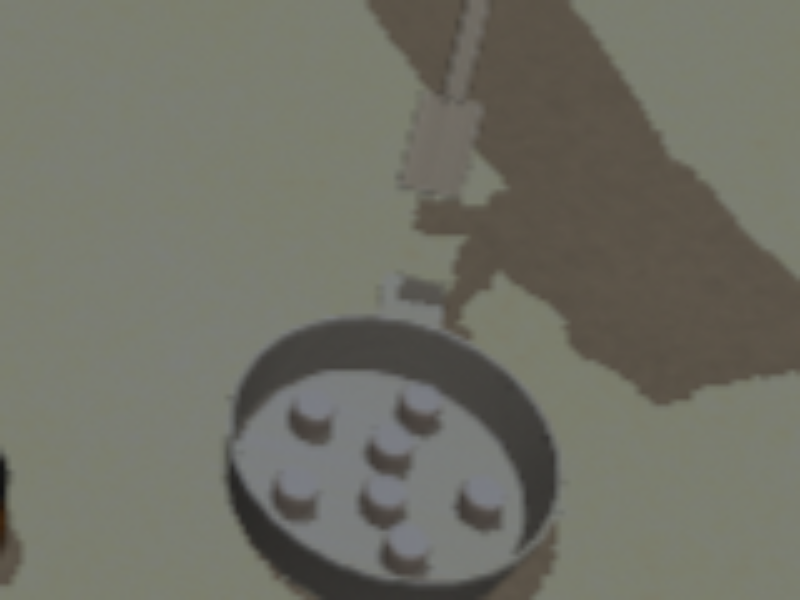

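The crop shows the blade (440,145) tilted down before the tab (412,295), all beads still in place. Inserting along the stirrer's axis beside the tab.

Call:
arm_command --pt "0 0.006 0.016 0" --pt "-0.015 0.006 0.034 0" --pt "-0.03 0.006 0.053 0" --pt "-0.043 0.006 0.069 0" --pt "-0.053 0.006 0.081 0"

```text
time: 21.5
ee_pos: [0.3397, 0.2666, 0.1581]
tcp_rot: [-180.0, -0.0, -169.0]
wrist_force: [-0.2, 0.4, 0.3]
opening: 0.0175
grasp_force: 29.5
```

Call:
arm_command --pt "-0.003 0 0.004 0" --pt "-0.006 0 0.007 0" --pt "-0.008 0 0.01 0" --pt "-0.01 0 0.012 0" --pt "-0.01 0 0.012 0"

```text
time: 22.0
ee_pos: [0.3489, 0.2687, 0.148]
tcp_rot: [180.0, 0.0, -169.0]
wrist_force: [-2.1, -2.0, 5.2]
opening: 0.0171
grasp_force: 30.0
```

```bash
python3 p.py; python3 - <<'E'
from h import *
c,K,T=cam("scene");p=proj(K,T,[.47,.30,.05]).astype(int);cv2.imwrite('pics/s7.png',cv2.resize(c[p[1]-60:p[1]+60,p[0]-80:p[0]+80],(800,600)))
E
```

```text
stirrer side [0.339 0.417 0.012] 0.52
stirrer scene [0.229 0.26  0.012] 0.9
    [0.363 0.266 0.128] 0.0012765332257251734
blade_end side [0.469 0.294 0.012] 0.8
blade_end scene [0.455 0.287 0.012] 0.64
    [0.468 0.285 0.023] 0.003387795413406867
middle side [0.375 0.39  0.012] 0.56
middle scene [0.308 0.269 0.012] 0.65
    [0.392 0.274 0.098] 0.00391833453226158
[0.349 0.269 0.148]
```

View pics/s7.png

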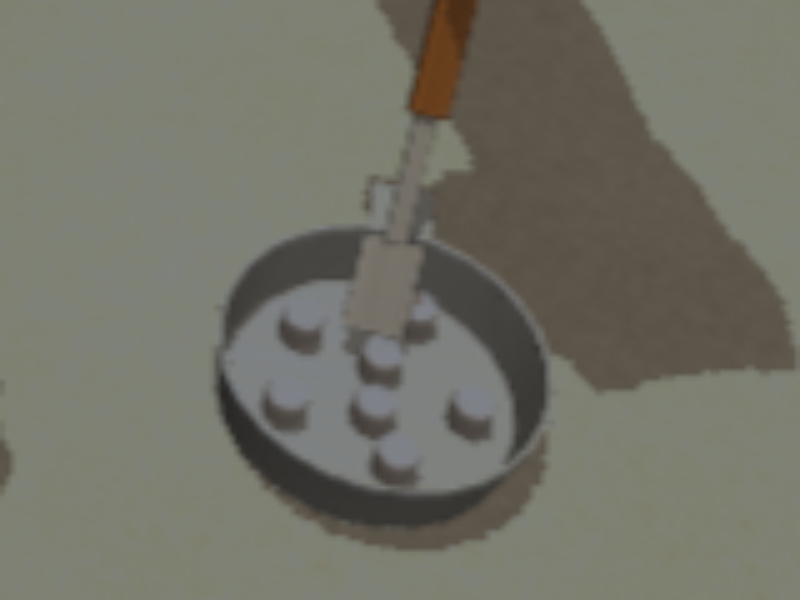

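The crop shows the blade end (382,335) between the tab-side beads, just in front of the middle bead (380,355). Some contact force, so I rise a little and re-measure.

Call:
arm_command --pt "0 0 -0.003 0" --pt "0 0 -0.005 0" --pt "0 0 -0.005 0" --pt "0 0 -0.005 0" --pt "0 0 -0.005 0"

```text
time: 22.95
ee_pos: [0.349, 0.2685, 0.1521]
tcp_rot: [-180.0, -0.0, -169.0]
wrist_force: [-0.4, 0.5, -0.9]
opening: 0.0172
grasp_force: 29.4
```

```bash
python3 p.py; python3 - <<'E'
from h import *
c,K,T=cam("wrist");print(bot.get_obs()["ee_pos"])
cv2.imwrite('pics/w8.png',c)
for t in("blade_end","middle"):
  for r in bot.mark_of("wrist",t)[:1]: print(t,r,onz(K,T,r["location"],.012))
E
```

```text
stirrer side [0.342 0.422 0.012] 0.71
stirrer scene [0.224 0.259 0.012] 0.64
    [0.365 0.266 0.133] 0.0019725033139915017
blade_end side [0.475 0.294 0.012] 0.56
blade_end scene [0.452 0.287 0.012] 0.67
    [0.472 0.285 0.026] 0.006471127063660109
middle side [0.379 0.39  0.012] 0.63
middle scene [0.316 0.271 0.012] 0.56
    [0.396 0.277 0.096] 0.004338831487032077
[0.349 0.269 0.152]
[0.34907249 0.26854041 0.15226829]
blade_end {'location': [248.8, 306.3], 'confidence': 0.84} [0.48048631 0.29481124 0.012     ]
middle {'location': [250.1, 278.9], 'confidence': 0.75} [0.4502928  0.29017115 0.012     ]
```

```bash
cat > fit.py <<'E'
from h import *
from scipy.optimize import least_squares
np.set_printoptions(precision=4,suppress=True)
o=bot.get_obs(); P=np.array(o["ee_pos"]); ya=np.radians(o["tcp_rot"][2]+180)
obs=[]
for n in("wrist","side","scene"):
    c,K,T=cam(n)
    for t,s in(("stirrer",0),("middle",.05),("blade_end",.155)):
        r=bot.mark_of(n,t)
        if r and r[0]["confidence"]>.45 and not(n=="wrist" and t=="stirrer"): obs.append((K,T,s,np.array(r[0]["location"]),n,t))
def pt(x,s):
    th,sg,dy,h=x; L=s-sg; return P+[0,0,h]+L*np.array([np.cos(th)*np.cos(ya+dy),np.cos(th)*np.sin(ya+dy),-np.sin(th)])
def f(x): return np.concatenate([proj(K,T,pt(x,s))-p for K,T,s,p,*_ in obs]+[[(x[2])/.02,(x[3]-.006)/.003,(x[1]+.033)/.01]])
r=least_squares(f,[.9,-.035,0,.006],loss="soft_l1")
x=r.x; print("theta",np.degrees(x[0]),x[1:]); 
for k,ob in enumerate(obs): print(ob[4],ob[5],f(x)[2*k:2*k+2])
tip=pt(x,.155); b=tip-[.491,.303,0]; d=.1927
print("TCP",P,"tip",tip,"dish",b[0]*np.cos(d)+b[1]*np.sin(d),-b[0]*np.sin(d)+b[1]*np.cos(d))
E
python3 fit.py
```

```text
theta 44.49269353809252 [-0.0194  0.0015 -0.0026]
wrist middle [-1.9626  0.6954]
wrist blade_end [ 0.0917 -0.197 ]
side stirrer [-0.833 -3.509]
side middle [0.08   2.1753]
side blade_end [-0.7337  0.1176]
scene stirrer [1.5052 2.3405]
scene middle [-0.2794 -1.2874]
scene blade_end [2.2642 1.0224]
TCP [0.3491 0.2686 0.1523] tip [0.4711 0.2925 0.0275] dish -0.02152220400076272 -0.00650120450791142
```

View pics/w8.png

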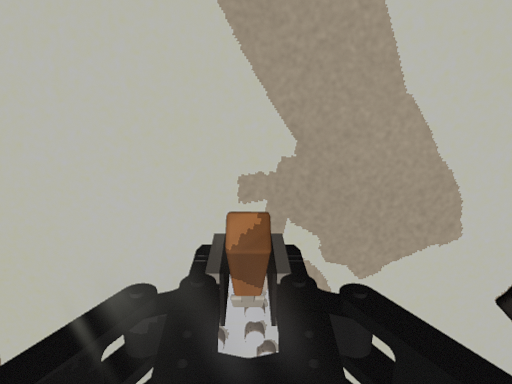

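The wrist picture shows only the handle (248,250) with the beads beyond; the fit says the tip sat on a bead top at z≈0.025 and the tilt is now ≈44°. I lift, step back towards the tab and lower in the gap with a firmer grip.

Call:
arm_command --pt "0.005 0 -0.008 0" --pt "0.0255 -0.002 -0.006 0" --pt "0.0255 -0.002 0 0" --pt "0.018 -0.002 0.0075 0" --pt "0.0105 -0.002 0.015 0" --hand 0 --grip_force 70

```text
time: 24.6
ee_pos: [0.3405, 0.265, 0.1378]
tcp_rot: [180.0, 0.2, -169.0]
wrist_force: [1.1, -1.5, 4.5]
opening: 0.016
grasp_force: 72.5
```

```bash
python3 -c "
from workcell import bot
o=bot.get_obs();print(o['wrist_force'],o['grasp_force'],o['ee_pos'])"; python3 fit.py; python3 fit.py|tail -1; cat > beads.py <<'E'
from h import *
np.set_printoptions(precision=1,suppress=True)
d=.1927
for n in("side","scene"):
    c,K,T=cam(n); L=[]
    for r in bot.mark_of(n,"bead0"):
        b=onz(K,T,r["location"],.014)-[.491,.303,0]
        v=np.array([b[0]*np.cos(d)+b[1]*np.sin(d),-b[0]*np.sin(d)+b[1]*np.cos(d)])*1000
        if np.hypot(*v)<100: L.append((v.round().tolist(),round(r["confidence"],2)))
    print(n,len(L),L)
E
python3 beads.py
```

```text
[ 1.1297112  -1.52403916  4.49723851] 72.49917839415502 [0.3405145  0.26496022 0.13781238]
theta 41.89277012884323 [-0.0211  0.01   -0.    ]
wrist middle [-2.7787  0.605 ]
wrist blade_end [-0.0096 -0.4743]
side stirrer [-2.9372 -0.6002]
side middle [1.1532 0.3901]
side blade_end [-0.1803 -1.502 ]
scene stirrer [2.912  0.2667]
scene middle [-2.5326  0.9167]
scene blade_end [ 2.6355 -0.2958]
TCP [0.3405 0.265  0.1378] tip [0.4689 0.2913 0.0202] dish -0.02390651240649688 -0.007259235640832068
TCP [0.3391 0.2646 0.1374] tip [0.4672 0.2878 0.0155] dish -0.026280977405795512 -0.01037116646445559
side 6 [([32.0, -31.0], 0.6), ([-18.0, 6.0], 0.59), ([14.0, -7.0], 0.54), ([12.0, 64.0], 0.39), ([31.0, 3.0], 0.36), ([-31.0, -37.0], 0.35)]
scene 6 [([6.0, 38.0], 0.64), ([9.0, -1.0], 0.56), ([-11.0, -3.0], 0.56), ([40.0, 12.0], 0.56), ([-32.0, -44.0], 0.44), ([22.0, -45.0], 0.44)]
```

Call:
arm_command --pt "0 0 -0.02 0" --pt "0 0 -0.04 0" --pt "0.02 0 -0.06 0" --pt "0.06 0.004 -0.06 0" --pt "0.099 0.008 -0.06 0" --hand 0 --grip_force 30

```text
time: 26.5
ee_pos: [0.2392, 0.2532, 0.1971]
tcp_rot: [180.0, -0.1, -169.0]
wrist_force: [-0.8, 0.1, -0.4]
opening: 0.016
grasp_force: 72.4
```

Call:
arm_command --pt "0 0 0 0" --pt "0 0 0 0" --pt "0 0 0.02 0" --pt "0 0 0.03 0" --pt "0 0 0.03 0"

```text
time: 27.0
ee_pos: [0.2404, 0.253, 0.1656]
tcp_rot: [-179.9, -0.2, -169.0]
wrist_force: [0.2, -0.1, 0.3]
opening: 0.0159
grasp_force: 72.4
```

```bash
python3 fit.py; python3 fit.py | tail -1; python3 beads.py
```

```text
theta 43.912962950671336 [-0.0195 -0.0018 -0.0004]
wrist middle [0.4223 1.0979]
wrist blade_end [-0.5165 -0.1353]
side stirrer [-1.8256 -1.2211]
side middle [-0.4929  3.681 ]
side blade_end [-5.1605  0.1448]
scene stirrer [2.8481 3.0558]
scene middle [-1.3804  0.5534]
scene blade_end [ 4.1714 -0.0805]
TCP [0.2404 0.253  0.1656] tip [0.3638 0.2767 0.0442] dish -0.12987178229350516 -0.001470513925135787
TCP [0.2405 0.2536 0.1674] tip [0.3689 0.2786 0.0444] dish -0.12454706138693533 -0.0005092766230549543
side 7 [([-13.0, 6.0], 0.58), ([25.0, 15.0], 0.57), ([-0.0, 59.0], 0.47), ([40.0, -33.0], 0.47), ([-21.0, -23.0], 0.44), ([27.0, -1.0], 0.37), ([-49.0, 20.0], 0.35)]
scene 8 [([4.0, -2.0], 0.72), ([22.0, 1.0], 0.6), ([20.0, -38.0], 0.57), ([6.0, 41.0], 0.54), ([35.0, 7.0], 0.49), ([-24.0, -43.0], 0.43), ([-9.0, 4.0], 0.39), ([-40.0, 12.0], 0.39)]
```

Call:
arm_command --pt "0 0 0.015 0" --pt "0 0 0.025 0" --pt "0 0 0.032 0" --pt "-0.02 0 0.032 0" --pt "-0.037 0 0.032 0"

```text
time: 28.9
ee_pos: [0.2772, 0.2607, 0.1351]
tcp_rot: [180.0, 0.0, -168.9]
wrist_force: [0.2, -0.0, -0.3]
opening: 0.0159
grasp_force: 72.3
```

Call:
arm_command --pt "0 0 -0.006 0" --pt "0 0 -0.01 0" --pt "-0.006 0 -0.016 0" --pt "-0.012 0 -0.021 0" --pt "-0.017 0 -0.025 0"

```text
time: 29.4
ee_pos: [0.2933, 0.2638, 0.1607]
tcp_rot: [-180.0, -0.1, -169.0]
wrist_force: [-4.4, 3.0, -2.1]
opening: 0.0161
grasp_force: 70.8
```

Call:
arm_command --pt "-0.006 0 -0.005 0" --pt "-0.012 0 -0.01 0" --pt "-0.018 0 -0.014 0" --pt "-0.024 0 -0.017 0" --pt "-0.03 0 -0.02 0"

```text
time: 29.9
ee_pos: [0.3234, 0.2697, 0.1806]
tcp_rot: [180.0, -0.0, -169.0]
wrist_force: [-3.8, 0.2, -2.0]
opening: 0.0159
grasp_force: 66.0
```

```bash
python3 fit.py; python3 fit.py | tail -1
```

```text
theta 65.18455268617718 [-0.0204 -0.0207  0.0054]
side stirrer [ 0.6994 -4.0774]
side middle [-156.4466 -145.9098]
side blade_end [-0.6841 -0.0028]
scene stirrer [3.1208 0.7561]
scene middle [-2.4068  0.8564]
scene blade_end [1.7011 1.0944]
TCP [0.3234 0.2697 0.1806] tip [0.396  0.2823 0.0267] dish -0.09724380270294641 -0.0021401992065685944
TCP [0.3229 0.2695 0.1802] tip [0.3986 0.2845 0.0291] dish -0.09428931624891194 -0.0004926163600348955
```

Call:
arm_command --pt "0.01 0 0 0" --pt "0.025 0 0 0" --pt "0.04 0 0.004 0" --pt "0.04 0 0.013 0" --pt "0.04 0 0.018 0"

```text
time: 31.6
ee_pos: [0.2836, 0.2621, 0.1618]
tcp_rot: [180.0, 0.1, -168.9]
wrist_force: [-0.3, 0.0, -0.1]
opening: 0.0159
grasp_force: 64.5
```

Call:
arm_command --pt "0 0 0.001 0" --pt "0 0 0.002 0" --pt "0 0 0.003 0" --pt "0 0 0.004 0" --pt "0 0 0.004 0"

```text
time: 32.1
ee_pos: [0.2838, 0.2619, 0.1582]
tcp_rot: [-180.0, -0.0, -169.0]
wrist_force: [-0.2, -0.3, -1.7]
opening: 0.0162
grasp_force: 64.5
```

```bash
python3 fit.py; python3 fit.py | tail -1
```

```text
theta 64.26139259108494 [-0.0105  0.0001 -0.0076]
wrist middle [0.0443 1.0256]
wrist blade_end [-0.1748 -0.2571]
side stirrer [-0.9799 -1.4891]
side middle [ 1.2641 -0.1788]
side blade_end [-1.425   0.4535]
scene stirrer [3.2631 4.6902]
scene middle [2.371  0.3762]
scene blade_end [-0.0398  0.1505]
TCP [0.2838 0.2619 0.1582] tip [0.3543 0.2756 0.0015] dish -0.1393896830793627 -0.0006853147308364047
TCP [0.2837 0.2619 0.1583] tip [0.3502 0.2751 0.0035] dish -0.14352389525787507 -0.0003963307551877321
```

Call:
arm_command --pt "0 0 0.001 0" --pt "0 0 0.002 0" --pt "0 0 0.002 0" --pt "0 0 0.002 0" --pt "0 0 0.002 0"

```text
time: 33.8
ee_pos: [0.2837, 0.2619, 0.1563]
tcp_rot: [180.0, 0.0, -169.0]
wrist_force: [0.3, -0.1, -0.2]
opening: 0.0165
grasp_force: 64.5
```

Call:
arm_command --pt "0 0 0.001 0" --pt "0 0 0.002 0" --pt "0 0 0.002 0" --pt "0 0 0.002 0" --pt "0 0 0.002 0"

```text
time: 34.3
ee_pos: [0.2835, 0.262, 0.1547]
tcp_rot: [180.0, 0.0, -169.0]
wrist_force: [-2.0, -0.3, 6.1]
opening: 0.0158
grasp_force: 65.1
```

Call:
arm_command --pt "0 0 -0.04 0" --pt "-0.01 0 -0.075 0" --pt "-0.05 -0.004 -0.08 0" --pt "-0.085 -0.008 -0.08 0" --pt "-0.095 -0.008 -0.06 0"

```text
time: 34.8
ee_pos: [0.3818, 0.2729, 0.2155]
tcp_rot: [179.9, 0.2, -169.1]
wrist_force: [-0.8, -0.5, -1.5]
opening: 0.0164
grasp_force: 64.5
```

Call:
arm_command --pt "-0.005 0 0.015 0" --pt "-0.009 0 0.027 0" --pt "-0.013 0 0.038 0" --pt "-0.015 0 0.047 0" --pt "-0.015 0 0.047 0"

```text
time: 35.3
ee_pos: [0.3926, 0.2749, 0.1662]
tcp_rot: [-180.0, -0.1, -169.0]
wrist_force: [0.7, -0.3, -1.7]
opening: 0.0161
grasp_force: 64.5
```

```bash
python3 fit.py|tail -1; python3 fit.py | tail -1; python3 beads.py
```

```text
TCP [0.3926 0.2749 0.1662] tip [0.4637 0.2889 0.0088] dish -0.029465858637883927 -0.00863669324788173
TCP [0.3932 0.2751 0.1674] tip [0.471  0.2913 0.0138] dish -0.021844494391306077 -0.007686518664851342
side 7 [([-10.0, -3.0], 0.55), ([11.0, -12.0], 0.54), ([2.0, 58.0], 0.52), ([35.0, 13.0], 0.45), ([-52.0, 24.0], 0.45), ([34.0, -43.0], 0.39), ([-29.0, -26.0], 0.37)]
scene 7 [([40.0, 4.0], 0.66), ([11.0, -3.0], 0.6), ([-11.0, -1.0], 0.58), ([-24.0, -47.0], 0.58), ([7.0, 39.0], 0.57), ([27.0, -42.0], 0.56), ([-47.0, 14.0], 0.52)]
```

Tip is in, free of contact, at about (-29,-8) mm in the dish frame. Starting the first clockwise turn.

Call:
arm_command --pt "0.005 0.006 0 0" --pt "0.007 0.014 0 0" --pt "0.005 0.022 0 0" --pt "0.001 0.03 0 0" --pt "-0.005 0.037 0 0"

```text
time: 37.2
ee_pos: [0.3911, 0.3134, 0.1673]
tcp_rot: [180.0, 0.0, -168.9]
wrist_force: [0.5, -0.9, -0.7]
opening: 0.0159
grasp_force: 64.6
```

Call:
arm_command --pt "-0.009 0.006 0 0" --pt "-0.02 0.009 0 0" --pt "-0.031 0.009 0 0" --pt "-0.041 0.006 0 0" --pt "-0.049 0 0 0"

```text
time: 37.7
ee_pos: [0.4401, 0.3215, 0.167]
tcp_rot: [-180.0, -0.0, -169.0]
wrist_force: [-0.1, -0.2, -0.8]
opening: 0.016
grasp_force: 64.7
```

```bash
python3 fit.py|tail -1; python3 fit.py | head -1; python3 beads.py
```

```text
TCP [0.4401 0.3215 0.167 ] tip [0.5184 0.3364 0.0186] dish 0.033267800823085426 0.02748810482045453
theta 63.52932793608542 [-0.0148  0.0041 -0.0058]
side 7 [([-7.0, 8.0], 0.57), ([35.0, 3.0], 0.57), ([-52.0, 30.0], 0.54), ([-21.0, -11.0], 0.48), ([45.0, 58.0], 0.46), ([29.0, -36.0], 0.38), ([15.0, -9.0], 0.35)]
scene 7 [([19.0, -39.0], 0.64), ([-51.0, 22.0], 0.56), ([39.0, 13.0], 0.53), ([-26.0, -45.0], 0.53), ([44.0, 33.0], 0.5), ([9.0, -1.0], 0.46), ([-15.0, -4.0], 0.45)]
```

Call:
arm_command --pt "-0.006 -0.008 0 0" --pt "-0.009 -0.017 0 0" --pt "-0.01 -0.027 0 0" --pt "-0.009 -0.037 0 0" --pt "-0.005 -0.047 0 0"

```text
time: 39.6
ee_pos: [0.4533, 0.2754, 0.1672]
tcp_rot: [-180.0, 0.0, -169.0]
wrist_force: [1.0, 0.2, -0.1]
opening: 0.0158
grasp_force: 64.4
```

Call:
arm_command --pt "0.005 -0.009 0 0" --pt "0.012 -0.016 0 0" --pt "0.022 -0.02 0 0" --pt "0.033 -0.02 0 0" --pt "0.044 -0.018 0 0"

```text
time: 40.1
ee_pos: [0.4122, 0.2502, 0.1674]
tcp_rot: [180.0, 0.0, -169.0]
wrist_force: [0.7, -0.4, -0.8]
opening: 0.016
grasp_force: 64.4
```

Call:
arm_command --pt "0.009 0.006 0 0" --pt "0.017 0.014 0 0" --pt "0.023 0.024 0 0" --pt "0.025 0.034 0 0" --pt "0.023 0.044 0 0"

```text
time: 40.6
ee_pos: [0.3818, 0.2904, 0.1673]
tcp_rot: [180.0, 0.0, -168.9]
wrist_force: [0.5, 0.0, -0.7]
opening: 0.0161
grasp_force: 64.4
```

```bash
python3 fit.py|tail -1; python3 fit.py | egrep "theta|TCP"; python3 beads.py
```

```text
TCP [0.3818 0.2904 0.1673] tip [0.5051 0.3142 0.056 ] dish 0.015954626734598052 0.008282234135143993
theta 69.15854131612151 [-0.0258 -0.0088  0.0051]
TCP [0.3823 0.2891 0.1673] tip [0.4456 0.3008 0.0034] dish -0.04501198715710476 0.0065012124294086225
side 4 [([57.0, 38.0], 0.6), ([12.0, -15.0], 0.58), ([-13.0, 3.0], 0.47), ([51.0, -6.0], 0.46)]
scene 7 [([17.0, -4.0], 0.66), ([48.0, 23.0], 0.64), ([-49.0, 24.0], 0.57), ([-55.0, -30.0], 0.53), ([-6.0, -0.0], 0.52), ([43.0, -1.0], 0.44), ([-8.0, -68.0], 0.44)]
```

Call:
arm_command --pt "-0.006 0.01 0 0" --pt "-0.014 0.019 0 0" --pt "-0.024 0.025 0 0" --pt "-0.035 0.028 0 0" --pt "-0.046 0.026 0 0"

```text
time: 42.5
ee_pos: [0.4233, 0.3244, 0.1669]
tcp_rot: [-180.0, -0.0, -168.9]
wrist_force: [-0.3, 0.6, 0.2]
opening: 0.0159
grasp_force: 64.5
```

Call:
arm_command --pt "-0.008 -0.007 0 0" --pt "-0.013 -0.016 0 0" --pt "-0.014 -0.026 0 0" --pt "-0.014 -0.037 0 0" --pt "-0.014 -0.048 0 0"

```text
time: 43.0
ee_pos: [0.4454, 0.2778, 0.1675]
tcp_rot: [180.0, 0.0, -169.0]
wrist_force: [-0.8, 0.3, 0.2]
opening: 0.0159
grasp_force: 64.3
```

Call:
arm_command --pt "0.002 -0.01 0 0" --pt "0.008 -0.017 0 0" --pt "0.018 -0.021 0 0" --pt "0.029 -0.021 0 0" --pt "0.039 -0.019 0 0"

```text
time: 43.5
ee_pos: [0.4095, 0.2528, 0.1674]
tcp_rot: [180.0, 0.0, -169.0]
wrist_force: [0.0, 0.5, 0.3]
opening: 0.0161
grasp_force: 64.3
```

Call:
arm_command --pt "0.009 0.007 0 0" --pt "0.015 0.016 0 0" --pt "0.018 0.025 0 0" --pt "0.018 0.033 0 0" --pt "0.018 0.033 0 0"

```text
time: 44.0
ee_pos: [0.3867, 0.2834, 0.1673]
tcp_rot: [180.0, 0.0, -168.9]
wrist_force: [2.0, 0.4, -0.1]
opening: 0.0163
grasp_force: 63.4
```

```bash
python3 fit.py | egrep "theta|TCP"; python3 beads.py
```

```text
theta 61.81762861638086 [-0.0149 -0.0238 -0.0022]
TCP [0.3867 0.2834 0.1673] tip [0.4658 0.297  0.0154] dish -0.025889662585159758 -0.001073630766272456
side 6 [([-61.0, -15.0], 0.57), ([61.0, 30.0], 0.55), ([-65.0, 37.0], 0.55), ([-26.0, -21.0], 0.39), ([-8.0, 16.0], 0.37), ([54.0, 2.0], 0.37)]
scene 6 [([-7.0, 5.0], 0.65), ([-56.0, 24.0], 0.62), ([-30.0, -61.0], 0.61), ([53.0, 19.0], 0.56), ([53.0, 5.0], 0.49), ([-62.0, -24.0], 0.45)]
```

Call:
arm_command --pt "-0.008 0 0 0" --pt "-0.018 0 0 0" --pt "-0.028 0 0 0" --pt "-0.038 0 0 0" --pt "-0.047 0 0 0"

```text
time: 45.3
ee_pos: [0.4337, 0.291, 0.1669]
tcp_rot: [-180.0, -0.0, -169.0]
wrist_force: [-0.6, -0.2, -1.5]
opening: 0.0163
grasp_force: 64.5
```

Call:
arm_command --pt "0.008 0 -0.005 0" --pt "0.012 0 -0.02 0" --pt "0.012 0 -0.045 0" --pt "0.012 0 -0.075 0" --pt "0.012 0 -0.1 0"

```text
time: 45.8
ee_pos: [0.4203, 0.2885, 0.2704]
tcp_rot: [179.9, 0.1, -169.0]
wrist_force: [0.5, -0.1, -0.5]
opening: 0.0157
grasp_force: 64.4
```

Call:
arm_command --pt "0 -0.04 0 0" --pt "0 -0.08 0 0" --pt "0 -0.12 0 0" --pt "0 -0.16 0 0" --pt "0 -0.2 0 0"

```text
time: 46.3
ee_pos: [0.4586, 0.091, 0.269]
tcp_rot: [180.0, 0.1, -168.9]
wrist_force: [1.1, 0.3, 0.4]
opening: 0.016
grasp_force: 64.5
```

```bash
python3 fit.py | egrep "theta|TCP"; python3 beads.py; python3 - <<'E'
from h import *
for n in("scene","side"):
    c,K,T=cam(n)
    P=np.array([[.491+.07*np.cos(a),.303+.07*np.sin(a),.012] for a in np.linspace(0,6.3,20)])
    q=np.array([proj(K,T,p) for p in P]).astype(int);x0,y0=q.min(0)-3;x1,y1=q.max(0)+3
    g=cv2.cvtColor(c[y0:y1,x0:x1],6);
    m=np.zeros_like(c[...,0]);cv2.fillPoly(m,[q],255);m=m[y0:y1,x0:x1]
    np.set_printoptions(linewidth=250)
    print(n,g.shape,x0,y0)
    cl=cv2.createCLAHE(2,(2,2)).apply(g)
    ci=cv2.HoughCircles(cv2.resize(cl,None,fx=8,fy=8,interpolation=2),3,1.5,50,param1=80,param2=20,minRadius=25,maxRadius=45)
    if ci is not None:
        for u,v,r in ci[0]:
            b=onz(K,T,(x0+u/8,y0+v/8),.02)-[.491,.303,0];d=.1927
            print((1000*np.array([b[0]*np.cos(d)+b[1]*np.sin(d),-b[0]*np.sin(d)+b[1]*np.cos(d)])).round(),r)
E
```

```text
theta 63.62630746721545 [-0.0122  0.0079 -0.0067]
TCP [0.4586 0.091  0.269 ] tip [0.5314 0.1058 0.1125] dish 0.0018907631128405114 -0.2012370726841583
side 6 [([-30.0, -1.0], 0.62), ([-60.0, -4.0], 0.57), ([-58.0, 40.0], 0.52), ([30.0, 15.0], 0.46), ([65.0, 47.0], 0.45), ([46.0, 4.0], 0.41)]
scene 7 [([27.0, 12.0], 0.56), ([53.0, -0.0], 0.55), ([-71.0, -14.0], 0.55), ([-46.0, 24.0], 0.48), ([-41.0, 1.0], 0.45), ([-23.0, -58.0], 0.43), ([41.0, 27.0], 0.4)]
scene (55, 67) 333 216
[-49.  25.] 33.55
[55.  1.] 38.95
[-28. -52.] 29.35
[27. 13.] 36.85
[-55. -10.] 27.4
[32. 71.] 36.4
[ 60. -47.] 27.1
side (33, 48) 190 148
[62. 11.] 39.1
[-44.  21.] 36.85
[-16.  28.] 28.3
[ 32. -28.] 42.4
[13. 20.] 44.05
```

Call:
arm_command --pt "-0.015 -0.03 0 0" --pt "-0.03 -0.06 0 0" --pt "-0.05 -0.09 0.01 0" --pt "-0.067 -0.121 0.04 0" --pt "-0.067 -0.121 0.085 0"

```text
time: 47.7
ee_pos: [0.5511, -0.0164, 0.1824]
tcp_rot: [-179.9, 0.2, -169.2]
wrist_force: [0.6, 0.3, -2.3]
opening: 0.0165
grasp_force: 64.5
```

Call:
arm_command --pt "0 0 0.01 0" --pt "0 0 0.019 0" --pt "0.003 0 0.027 0" --pt "0.01 0 0.033 0" --pt "0.021 0 0.039 0"

```text
time: 48.2
ee_pos: [0.5287, -0.0172, 0.1474]
tcp_rot: [-179.9, 0.4, -168.9]
wrist_force: [-0.3, 0.3, 7.9]
opening: 0.0161
grasp_force: 63.5
```

Call:
arm_command --pt "0.008 0 0.006 0" --pt "0.016 0 0.012 0" --pt "0.024 0 0.019 0" --pt "0.034 0 0.031 0" --pt "0.043 0 0.043 0"

```text
time: 48.7
ee_pos: [0.4859, -0.0255, 0.1035]
tcp_rot: [-179.9, 0.3, -168.9]
wrist_force: [-3.3, -1.6, 6.5]
opening: 0.0161
grasp_force: 63.2
```

```bash
python3 fit.py
```

```text
theta 32.12763732478796 [-0.0214  0.0101 -0.0069]
wrist middle [0.5713 0.6933]
wrist blade_end [-1.2303 -0.364 ]
side stirrer [-0.0313  0.4757]
side middle [2.6469 2.8646]
side blade_end [ 0.0384 -1.3928]
scene stirrer [-121.7026  -44.8105]
scene middle [2.6022 1.7276]
scene blade_end [ 1.6254 -1.7382]
TCP [ 0.4859 -0.0255  0.1035] tip [0.6322 0.0046 0.0028] dish 0.08148439329272668 -0.31990051836936223
```

Call:
arm_command --pt "0.008 0 0.014 0" --pt "0.014 0 0.028 0" --pt "0.019 0 0.043 0" --pt "0.022 0 0.058 0" --pt "0.025 0 0.072 0"

```text
time: 49.8
ee_pos: [0.4614, -0.0306, 0.0278]
tcp_rot: [-180.0, 0.1, -169.0]
wrist_force: [2.2, -1.1, 1.3]
opening: 0.0161
grasp_force: 66.0
```

Call:
arm_command --pt "0 0 0.004 0" --pt "0.001 0 0.008 0" --pt "0.001 0 0.012 0" --pt "0.001 0 0.015 0" --pt "0.001 0 0.015 0"

```text
time: 50.3
ee_pos: [0.46, -0.0307, 0.0136]
tcp_rot: [180.0, 0.0, -169.0]
wrist_force: [-3.4, 0.3, 7.4]
opening: 0.0163
grasp_force: 66.9
```

```bash
python3 fit.py
```

```text
theta 3.709073618397455 [-0.0324  0.0029  0.0064]
side stirrer [-1.5203 -2.6666]
side middle [0.9353 1.0491]
side blade_end [1.1044 0.1657]
scene stirrer [ 1.8995 -0.039 ]
scene middle [3.2772 2.4407]
scene blade_end [-0.0838 -0.9738]
TCP [ 0.46   -0.0307  0.0136] tip [0.6435 0.0056 0.0078] dish 0.09269075194398295 -0.3211315611457028
```

Call:
arm_command --pt "0 0 0.003 0" --pt "0 0 0.005 0" --pt "0 0 0.005 0" --pt "0 0 0.005 0" --pt "0 0 0.005 0"

```text
time: 51.4
ee_pos: [0.4599, -0.031, 0.0091]
tcp_rot: [-180.0, 0.0, -169.0]
wrist_force: [-5.5, -1.3, 9.4]
opening: 0.0157
grasp_force: 67.5
```

Call:
arm_command --pt "0 0 0 0" --pt "0 0 0 0" --pt "0 0 0 0" --pt "0 0 0 0" --pt "0 0 0 0" --hand 0.05

```text
time: 51.9
ee_pos: [0.4598, -0.0308, 0.0082]
tcp_rot: [180.0, -0.0, -169.0]
wrist_force: [0.2, 1.0, -0.7]
opening: 0.05
grasp_force: 0.0
```

Call:
arm_command --pt "0 0 -0.02 0" --pt "0 0 -0.05 0" --pt "0 0 -0.09 0" --pt "0 0 -0.13 0" --pt "0 0 -0.17 0"

```text
time: 52.4
ee_pos: [0.4595, -0.0308, 0.1798]
tcp_rot: [-180.0, -0.0, -169.0]
wrist_force: [0.9, 0.9, -0.5]
opening: 0.0499
grasp_force: 0.0
```

Call:
arm_command --pt "0 0 0 0" --pt "0 0 0 0" --pt "0 0 0 0" --pt "0 0 0 0" --pt "0 0 0 0"

```text
time: 52.9
ee_pos: [0.4594, -0.0308, 0.1773]
tcp_rot: [180.0, -0.1, -169.0]
wrist_force: [-0.5, -0.2, 0.0]
opening: 0.0499
grasp_force: 0.0
```

```bash
python3 l.py w9.png stirrer blade_end middle; python3 beads.py;python3 l.py - jar heatsink spool screwdriver magnifier | grep -A1 -E "^ |side"
```

```text
[ 0.387 -0.045  0.321] [ 0.46  -0.031  0.178]
stirrer wrist [249.  202.4] 0.81 [ 0.493 -0.023  0.012]
stirrer scene [241.6 191.7] 0.96 [ 0.492 -0.034  0.012]
stirrer side [218.6 242.3] 0.62 [ 0.49  -0.029  0.012]
    [ 0.492 -0.029  0.014] 0.0054066341610904236
blade_end wrist [248.8 335.7] 0.74 [0.645 0.006 0.012]
blade_end scene [224.3 236.7] 0.81 [0.637 0.001 0.012]
blade_end side [273.  228.4] 0.96 [0.647 0.003 0.012]
    [0.643 0.003 0.016] 0.004206402018645356
middle wrist [249.5 248. ] 0.83 [ 0.541 -0.013  0.012]
middle scene [240.  209.1] 0.97 [ 0.546 -0.008  0.012]
middle side [236.5 234.7] 0.78 [ 0.542 -0.008  0.012]
    [ 0.542 -0.01   0.011] 0.003003277003628887
side 3 [([27.0, 14.0], 0.6), ([64.0, 43.0], 0.54), ([50.0, 3.0], 0.52)]
scene 7 [([48.0, 31.0], 0.57), ([33.0, 11.0], 0.55), ([-47.0, 24.0], 0.54), ([-24.0, -57.0], 0.53), ([52.0, -3.0], 0.5), ([-36.0, -5.0], 0.46), ([-60.0, -16.0], 0.42)]
jar side [253.7 196. ] 0.68 [0.605 0.14  0.012]
    [ 0.586  0.081 -0.005] 0.09601466426558876
heatsink wrist [118.1 306.9] 0.53 [ 0.637 -0.138  0.012]
--
heatsink side [277.6 269.3] 0.78 [ 0.639 -0.137  0.012]
    [ 0.641 -0.138  0.009] 0.0023837927379648204
spool scene [266.1 319. ] 0.74 [0.77  0.18  0.012]
--
magnifier side [326.4 293. ] 0.82 [ 0.749 -0.221  0.012]
    [ 0.748 -0.218  0.005] 0.0026238704707410316
```

```bash
python3 -c "
from workcell import bot
print(bot.job_done())"
```

```text
the job is handed in; nothing more can be done
None
```

The job is handed in, but no verdict came back. By my last camera measurements, all steps were done in about 54 s: the stirrer lies flat and released on the mat, and all seven beads are in the dish. At least six beads have moved more than 10 mm, the seventh is borderline at about 12 mm, and I could not locate every bystander in the final check.

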